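# Scoop ice into a glass

## Robot

A 6-joint arm with a two-finger parallel gripper is mounted at the origin on a cart in front of the work surface, level with it; the furniture and walls round the work are solid. World frame = base frame: x ahead of the robot, y to its left, z up, the work surface at z = 0. Lengths are in m, angles in degrees, forces in N, time in s.
With the tool pointing down it reaches from about 0.35 to 0.875 m from the base axis. Payload 4.2 kg.
Tool frame: the origin (TCP) lies at the very end of the fingers, on their centre line; the grasp point (between the pads) lies 19 mm behind it; z points along the fingers, y is the line along which they close (so a half turn about z gives the same grasp; the last joint's range is limited). The gripper opens to 85 mm and grips with 20 to 120 N. Pads are 22 mm wide; open, the fingers measure 114 mm over their backs; the gripper's body (76 mm by 85 mm) begins 54 mm behind the grasp point. The pads swing forward as they close: fully open they stand 13 mm farther back than shut.
Start: joints at [80.65, 22.042, 0.453, 0, -68.411, -14.817], TCP at [0.256, 0.57, 0.231] pointing down, gripper open.
Joint ranges: [-179.83, 179.83], [-69.29, 118.12], [-61.27, 80.66], [-181.25, 117.63], [-171.15, -9.14], [-177.46, 177.46]. Speed limits (degrees/s): [159.86, 159.86, 180, 180, 180, 180].

## Interface

Orientations are given as [roll, pitch, yaw] about the fixed x, y, z axes, in that order (R = Rz(yaw) Ry(pitch) Rx(roll)).
In Python, from workcell import manip gives the robot as it stands.
- The arm moves only by the shell command python3 -m inch 'ROWS' [FORCE]. ROWS is text: rows parted by semicolons, each of 7 numbers parted by spaces: the shift along the tool's x, y, z scaled (see below), then the turn, a rotation vector about the tool's x, y, z scaled (see below), then the opening, from 0 (shut) to 1 (fully open). A call has 1 to 12 rows; each row is the pose to reach, as a shift and turn from the pose commanded when the call began, along the tool's axes at that moment, turning the shorter way round; what a row does not reach only later rows make up. The controller multiplies each number of a shift by 0.25 m and each number of a turn by 360 degrees. A row lasts 1/10 s, in which the tool goes at most 50 mm and 8.59 degrees, less where a joint would pass 70% of its speed; a pose out of reach is approached as far as the arm can. A call with a number of a shift or a turn outside -1 to 1 is refused whole. A call with a gripper value outside its range is refused whole. The fingers move at their own pace and stop on an object; FORCE is the grip in N (left out, the last holds). Time passes only in rows, so rows that repeat a pose let the fingers close. It gives the time, the measured TCP pose, the force, the opening and the grip force at its end, in the units of the state.
- manip.read_state(): the state, without advancing time (a new reading comes with each control period).
- manip.grab_frame(name): name is "side" or "top"; returns a dict with "color" (384x512x3 uint8, blue, green, red), "fovy" (degrees; the focal length in pixels is half the picture's height over the tangent of half this angle, whatever the lens; pixels are square), "cx", "cy" (the principal point, pixels), "world_to_cam" (4x4, takes a point from world to camera coordinates). Camera axes: x right, y up, looking along -z (the intrinsics and any distortion apply to the point x, -y, -z); pixel columns grow to the right and rows downward; lengths in m; the calibration is good to about 2 mm. A picture is of the moment at which its call begins. There is no depth.
- manip.close_job(): hands the job in; it is judged then, once.
The state is a dict: "time_s": time; "joint_positions": joint angles; "joint_velocities": joint speeds; "effort": joint torques, N m; "tcp_pos": TCP position; "tcp_rot": TCP orientation; "contact_force": force on the tool from outside, world axes, zero at the start; "moment": the same for the moment, N m; "grip_width": finger opening in m; "gripper_force": force on a finger pad.
Only numpy, scipy, OpenCV 4.12 (cv2) and the standard library are available. Lean on these libraries where they do the work, as an engineer would, in place of code of your own. Each camera call takes 0.05 s, during which the arm holds its last target. There are 200 camera calls.

## Task

With the ice scoop, put at least three ice cubes from the steel tray into the drinking glass; every other cube stays in the tray, none is spilled or left in the scoop, and your fingers must not touch the ice. Work gently: do not ram the scoop into the tray, knock or shift the glass, or disturb the other things. At the end stand the scoop on its flat bottom on the worktop and let go of it.

Things in the scene. Friction and masses are not known exactly. Their poses are not given: they have to be found in the camera images.
- ice_tray: open oblong steel tray, fixed, outside 224 (x) x 124 (y) x 42 mm high with a rolled rim 45 mm high at most; walls 4 mm, floor 6 mm thick; origin: centre of its underside; x along its length. The ice lies in its +x half (the end towards the robot's left), the other half is empty at the start
- ice_scoop: steel ice scoop, 0.12 kg, standing on its flat bottom; pan 74 mm long (x -34 to +40), 54 wide (49 inside), open in front (+x) and on top, floor 1.5 thick, back wall 36 high, sides falling from 38 to 17. Origin: underside of the floor, mid-width; z up. Black bar handle, 14 (y) x 18 mm thick, rises from the back leaning 25 degrees back (to -x) from upright, top 124 mm high
- scoop_lip (a point): middle of the scoop's front edge, underside of the floor, 40 mm in front of ice_scoop's origin; axes as ice_scoop
- scoop_grip (a point): point on the centre line of the scoop's handle where it is best held, at x = -78 mm, z = 92 mm from ice_scoop's origin; axes as ice_scoop (the handle itself leans back 25 degrees). The handle ends 33 mm further up along its line
- glass: clear drinking glass, upright, loose, 91 mm high, 80 mm wide and 72 mm inside at the mouth, 52 mm inside at the bottom, inner floor 11 mm up; origin: centre of its underside
- mug: stoneware mug, a bystander, 82 mm wide, 74 mm high; origin: centre of the underside of its outline with the handle (the cup's axis is at y = +14 mm)
- milk_jug: small stoneware milk jug, a bystander, 70x80x83 mm; origin: centre of its underside
- mill: salt mill with grey cap, a bystander, 44 mm wide, 90 mm high; origin: centre of its underside
- ice_1: slippery ice cube, 21 mm, edges rounded 5 mm; origin: centre of one face (its underside at the start)
- ice_1_center (a point): centre of ice_1
- ice_2: slippery ice cube, 21 mm, edges rounded 5 mm; origin: centre of one face (its underside at the start)
- ice_2_center (a point): centre of ice_2
- ice_3: slippery ice cube, 21 mm, edges rounded 5 mm; origin: centre of one face (its underside at the start)
- ice_3_center (a point): centre of ice_3
- ice_4: slippery ice cube, 21 mm, edges rounded 5 mm; origin: centre of one face (its underside at the start)
- ice_4_center (a point): centre of ice_4
- ice_5: slippery ice cube, 21 mm, edges rounded 5 mm; origin: centre of one face (its underside at the start)
- ice_5_center (a point): centre of ice_5
- ice_6: slippery ice cube, 21 mm, edges rounded 5 mm; origin: centre of one face (its underside at the start)
- ice_6_center (a point): centre of ice_6
- ice_7: slippery ice cube, 21 mm, edges rounded 5 mm; origin: centre of one face (its underside at the start)
- ice_7_center (a point): centre of ice_7
- ice_8: slippery ice cube, 21 mm, edges rounded 5 mm; origin: centre of one face (its underside at the start)
- ice_8_center (a point): centre of ice_8
Not all that is in view belongs to the job. What is shaped like the glass but orange is not meant.

How it is judged:
By the outcome, as a careful person would: the job done as asked, in the order asked, and still so for the second after the job is handed in, with the robot touching nothing.
It also fails if it takes over 64 s, if anything falls off the work surface, if the arm or the gripper's body presses on something with over 40 N, if the wrist force passes 120 N, or if a joint passes its speed limit or range.

## Working session

There is one attempt and no reset: what is moved stays moved. The work goes in short steps, Python scripts to look and compute and a shell command to move; the robot and the scene stay as the last step left them, time stands still between calls to the robot, and variables do not carry over. Pictures are saved under pics/ and viewed, at most 11 in all, crops included, and the job is handed in when it is done.

```bash
mkdir -p pics; ls; python3 - <<'E'
from workcell import manip
import cv2
print(manip.read_state())
for n in("top","side"):
    f=manip.grab_frame(n); print({k:(v if k!='color' else v.shape) for k,v in f.items()})
    cv2.imwrite(f"pics/{n}0.png",cv2.resize(f["color"],(800,600)))
    cv2.imwrite(f"raw_{n}0.png",f["color"])
E
```

```text
pics
{'time_s': 0.0, 'joint_positions': array([ 8.06488236e+01,  2.20924634e+01,  3.78496786e-01, -2.71442860e-02,
       -6.84121268e+01, -1.48184804e+01]), 'joint_velocities': array([-0.00266205,  0.03009032, -0.06952386,  0.03020496, -0.0347023 ,
        0.04836032]), 'effort': array([-9.45586071e-04, -3.92289484e+01,  1.88400221e+01,  4.18636188e+00,
       -4.72374202e-03, -7.01245270e-06]), 'tcp_pos': array([0.25563073, 0.56968146, 0.23019968]), 'tcp_rot': array([ 1.79871648e+02, -7.87041633e-03, -2.41796628e+01]), 'contact_force': array([-0.14447572,  0.65083846,  0.39553023]), 'moment': array([-0.09068236, -0.04287398,  0.01293928]), 'gripper_force': 0.0, 'grip_width': 0.0857901152861961}
{'color': (384, 512, 3), 'fovy': 49.786581101450295, 'cx': 254.33876976992678, 'cy': 185.3998875280187, 'world_to_cam': array([[ 0.01873079, -0.9998118 , -0.00505266, -0.04592229],
       [ 0.99221872,  0.01796592,  0.12320407, -0.54877236],
       [-0.12309011, -0.00732105,  0.99236849, -1.01047858],
       [ 0.        ,  0.        ,  0.        ,  1.        ]])}
{'color': (384, 512, 3), 'fovy': 52.75498410186819, 'cx': 255.5395266839645, 'cy': 194.27499732663537, 'world_to_cam': array([[-0.99962295, -0.02728032,  0.00312145,  0.56515819],
       [ 0.01362149, -0.39397173,  0.91902162, -0.09893083],
       [-0.02384144,  0.91871762,  0.39419478, -1.11264968],
       [ 0.        ,  0.        ,  0.        ,  1.        ]])}
```

View pics/top0.png

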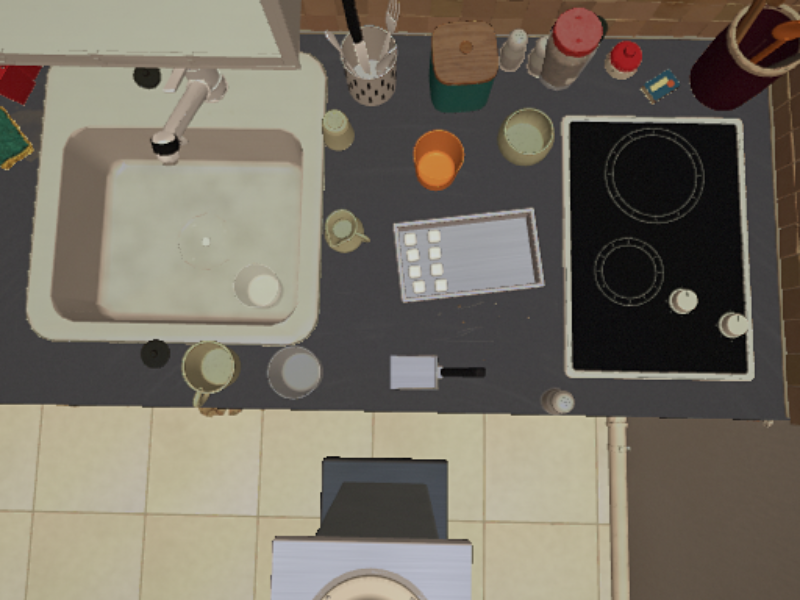

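View pics/side0.png

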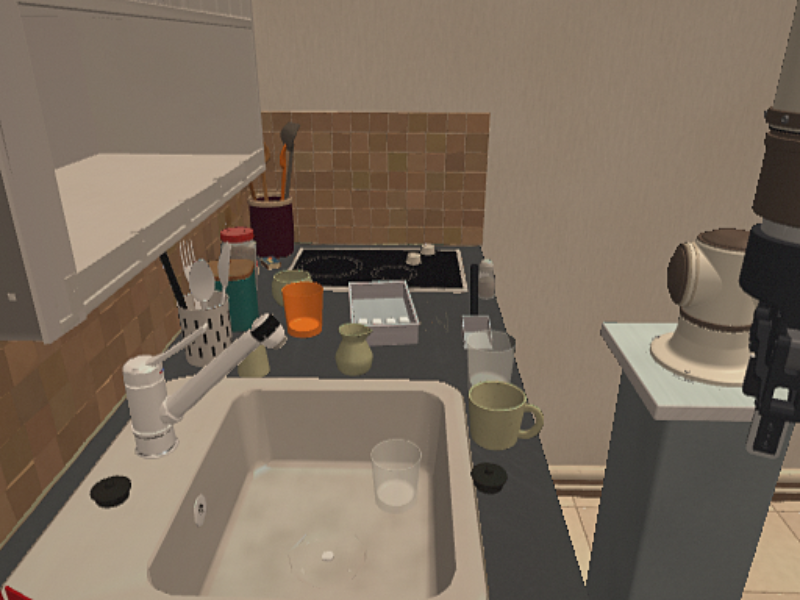

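The top view (800x600) shows these candidates for the glass:
- A clear glass on the worktop at (295,372).
- A clear glass in the sink at (260,288), which is a decoy because it isn't on the worktop.
- An orange tumbler at (437,160), which is excluded by the task.
- Mugs at (210,367) and (526,137).

The scoop is unique, with its pan at (413,372) and handle at (465,372). The tray is at (468,255), with 8 cubes in its left end. I choose the clear glass at (295,372) and will check it in a close crop.

```bash
cat > h.py <<'E'
import numpy as np, cv2
from workcell import manip
from scipy.spatial.transform import Rotation as R
def K(f):
    fl=f["color"].shape[0]/2/np.tan(np.radians(f["fovy"]/2)); return fl
def px(f,P):
    P=np.atleast_2d(P); c=P@f["world_to_cam"][:3,:3].T+f["world_to_cam"][:3,3]
    return np.c_[f["cx"]+K(f)*c[:,0]/-c[:,2], f["cy"]-K(f)*c[:,1]/-c[:,2]]
def at_z(f,uv,z):
    uv=np.atleast_2d(uv).astype(float); W=f["world_to_cam"]; Rm=W[:3,:3]; o=-Rm.T@W[:3,3]
    d=np.c_[(uv[:,0]-f["cx"])/K(f),-(uv[:,1]-f["cy"])/K(f),-np.ones(len(uv))]@Rm
    return o+d*((z-o[2])/d[:,2])[:,None]
def crop(f,x0,y0,x1,y1,s,name):
    cv2.imwrite(name,cv2.resize(f["color"][y0:y1,x0:x1],None,fx=s,fy=s,interpolation=cv2.INTER_CUBIC))
def go(pos,Rt,p0=None,R0=None):
    "shift and turn numbers from pose (measured by default) to target"
    s=manip.read_state()
    if p0 is None: p0=s["tcp_pos"]
    if R0 is None: R0=R.from_euler("xyz",s["tcp_rot"],degrees=True)
    print("shift",np.round(R0.inv().apply(np.array(pos)-p0)/0.25,4),"turn",np.round(np.degrees((R0.inv()*Rt).as_rotvec())/360,4))
E
python3 - <<'E'
from h import *
f=manip.grab_frame("top"); crop(f,165,130,355,262,4.2,"pics/c1.png")
s=512/800
for n,uv,z in [("glass rim l",(268,372),.091),("glass rim r",(323,372),.091),("sinkglass l",(235,288),0),("pan ctr",(413,372),.01),("tray tl",(394,224),.045),("tray tr",(534,209),.045),("tray bl",(402,301),.045),("tray br",(544,286),.045)]:
    print(n,at_z(f,np.array(uv)*s,z).round(4))
E
```

```text
glass rim l [[0.4142 0.156  0.091 ]]
glass rim r [[0.4157 0.0733 0.091 ]]
sinkglass l [[0.5516 0.2358 0.    ]]
pan ctr [[ 0.418  -0.0635  0.01  ]]
tray tl [[ 0.6551 -0.0284  0.045 ]]
tray tr [[ 0.6839 -0.2548  0.045 ]]
tray bl [[ 0.5301 -0.0436  0.045 ]]
tray br [[ 0.5583 -0.2699  0.045 ]]
```

View pics/c1.png

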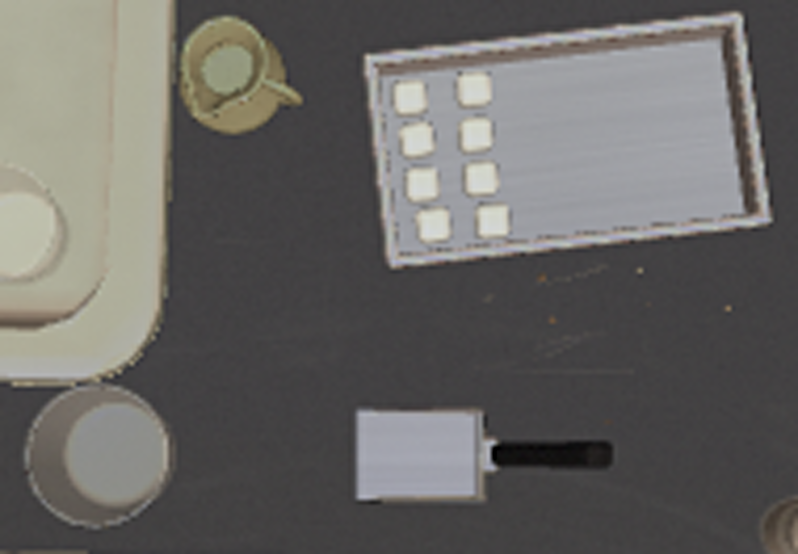

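The crop confirms the choice: the clear glass on the worktop has its rim centre at (98,455) and its bottom at (117,455). The scoop's front edge is at x=357 and its handle end at (605,454). The tray holds two columns of four cubes. Next I'll turn these into positions.

```bash
python3 - <<'E'
from h import *
from scipy.optimize import least_squares
f=manip.grab_frame("top")
U=lambda p: np.array([165,130])+(np.atleast_2d(p).astype(float)+.5)/4.2-.5
def fit(model,pts,name):
    pts=U(pts); model=np.array(model)
    def P(q): c,s=np.cos(q[2]),np.sin(q[2]); return np.c_[q[0]+c*model[:,0]-s*model[:,1],q[1]+s*model[:,0]+c*model[:,1],model[:,2]]
    r=least_squares(lambda q:(px(f,P(q))-pts).ravel(),[.5,-.1,1.6]); print(name,r.x[:2].round(4),np.degrees(r.x[2]).round(2),"res px",r.fun.round(2)); return r.x
t=fit([(.112,.062*-1,.044),(-.112,-.062,.044),(.112,.062,.044),(-.112,.062,.044)],[(365,57),(742,13),(390,267),(771,222)],"tray(ypos=-x)")
s=fit([(.040,-.027,.001),(.040,.027,.001),(-.034,-.027,.038),(-.034,.027,.038),(-.092,0,.122)],[(357,409),(357,500),(485,409),(485,501),(607,454)],"scoop")
print("glass rim",at_z(f,U([(98,455)]),.091).round(4),"rim l/r",at_z(f,U([(25,455),(171,455)]),.091)[:,1].round(4),"t/b",at_z(f,U([(98,384),(98,527)]),.091)[:,0].round(4),"bottom",at_z(f,U([(117,455)]),.011).round(4))
C=at_z(f,U([(410,97),(417,139),(423,184),(434,224),(474,89),(476,133),(481,179),(493,220)]),.027)
c,sn=np.cos(t[2]),np.sin(t[2]); d=C[:,:2]-t[:2]
print("ice in tray frame mm",np.c_[c*d[:,0]+sn*d[:,1],-sn*d[:,0]+c*d[:,1]].round(4)*1000)
g=f["color"]
# side check
fs=manip.grab_frame("side")
for n,P in [("scoop lip",(s[0],s[1]+.04,0)),("glass base",(.415,.115,0)),("glass rim",(.415,.115,.091)),("htop",(s[0],s[1]-.092,.124))]: print(n,(px(fs,P)*800/512).round(0))
E
```

```text
tray(ypos=-x) [ 0.6077 -0.1487] 97.74 res px [ 1.03  0.67 -0.99  1.    0.82 -0.94 -0.87 -0.62]
scoop [ 0.4188 -0.068 ] 91.15 res px [ 0.79  0.24  0.79 -0.19 -0.09 -0.15  0.1  -0.05 -1.41  0.16]
glass rim [[0.4152 0.1174 0.091 ]] rim l/r [0.1583 0.0765] t/b [0.4548 0.3755] bottom [[0.415 0.119 0.011]]
ice in tray frame mm [[ 89.7 -39.9]
 [ 88.6 -13.6]
 [ 88.2  14.4]
 [ 84.6  39.5]
 [ 50.3 -40.3]
 [ 52.4 -13. ]
 [ 52.9  15.4]
 [ 48.8  41.2]]
scoop lip [[477. 347.]]
glass base [[487. 386.]]
glass rim [[490. 337.]]
htop [[474. 262.]]
```

```bash
cat >> h.py <<'E'
c25,s25=np.cos(np.radians(25)),np.sin(np.radians(25))
RT=R.from_matrix(np.array([[-c25,0,-s25],[0,1,0],[s25,0,-c25]]).T)  # tool in scoop frame
a=np.array([[-c25,0,-s25],[0,1,0],[s25,0,-c25]]).T
GT=np.array([-.078,0,.092])+.019*np.array([s25,0,-c25])             # tcp in scoop frame
def scoop(ref,world,yaw,up,back=0.):
    "move so that scoop-frame point ref is at world, nose raised by up deg; back: retreat along tool axis"
    Rs=R.from_euler("ZY",[yaw,-up],degrees=True); Rt=Rs*RT
    pos=np.array(world)+Rs.apply(GT-np.array(ref))-back*Rt.as_matrix()[:,2]
    print("tcp target",pos.round(4)); go(pos,Rt)
def where(ref=(.04,0,0)):
    s=manip.read_state(); Rs=R.from_euler("xyz",s["tcp_rot"],degrees=True)*RT.inv()
    p=s["tcp_pos"]+Rs.apply(np.array(ref)-GT); e=Rs.as_euler("ZYX",degrees=True)
    print("t",round(s["time_s"],2),"point",p.round(4),"yaw,up,roll",e[0].round(2),(-e[1]).round(2),e[2].round(2),"F",s["contact_force"].round(2),"w",round(s["grip_width"],4),"gf",s["gripper_force"])
E
python3 -c "
from h import *
scoop((0,0,0),(.4188,-.067,0),91.15,0,.10)
scoop((0,0,0),(.4188,-.067,0),91.15,0,.0)"
```

```text
tcp target [ 0.4211 -0.1792  0.1654]
shift [1.8303 2.463  0.2642] turn [ 0.0393 -0.062   0.1766]
tcp target [ 0.4202 -0.137   0.0748]
shift [1.758  2.3099 0.6265] turn [ 0.0393 -0.062   0.1766]
```

```bash
python3 -m inch '0.7 0.95 0 0 0 0 1;0.7 0.95 0 0 0 0 1;0.7 0.95 0 0 0 0 1;0.7 0.95 0 0 0 0 1;0.7 0.95 0 0 0 0 1;0.7 0.95 0 0 0 0 1;0.7 0.95 0 0 0 0 1' && python3 -m inch '0.7 0.95 0 0 0 0 1;0.7 0.95 0 0 0 0 1;0.7 0.95 0 0 0 0 1;0.7 0.95 0 0 0 0 1;0.7 0.95 0 0 0 0 1;0.7 0.95 0 0 0 0 1;0.7 0.95 0 0 0 0 1;0.7 0.95 0 0 0 0 1' ; python3 -c "
from h import *
scoop((0,0,0),(.4188,-.067,0),91.15,0,.10)"
```

```text
time_s: 0.95
tcp_pos: [0.3179, 0.2773, 0.2315]
tcp_rot: [180.0, 0.0, -24.4]
contact_force: [-0.1, 0.1, -1.1]
grip_width: 0.0853
gripper_force: 0.0
time_s: 1.75
tcp_pos: [0.381, -0.0073, 0.2313]
tcp_rot: [-180.0, -0.0, -24.4]
contact_force: [-0.3, 0.1, -0.4]
grip_width: 0.0855
gripper_force: 0.0
tcp target [ 0.4211 -0.1792  0.1654]
shift [0.4298 0.5605 0.2635] turn [ 0.039  -0.0619  0.1762]
```

```bash
python3 -m inch '0.43 0.56 0.13 0.039 -0.062 0.176 1;0.43 0.56 0.13 0.039 -0.062 0.176 1;0.43 0.56 0.13 0.039 -0.062 0.176 1;0.43 0.56 0.13 0.039 -0.062 0.176 1;0.43 0.56 0.13 0.039 -0.062 0.176 1;0.43 0.56 0.13 0.039 -0.062 0.176 1;0.43 0.56 0.13 0.039 -0.062 0.176 1;0.43 0.56 0.13 0.039 -0.062 0.176 1;0.43 0.56 0.13 0.039 -0.062 0.176 1;0.43 0.56 0.264 0.039 -0.062 0.176 1;0.43 0.56 0.264 0.039 -0.062 0.176 1;0.43 0.56 0.264 0.039 -0.062 0.176 1' ; python3 -c "
from h import *
scoop((0,0,0),(.4188,-.067,0),91.15,0,0)
f=manip.grab_frame('top'); crop(f,205,130,355,262,4,'pics/c2a.png')
g=manip.grab_frame('side'); crop(g,280,130,340,250,4.4,'pics/c2b.png')
a=cv2.imread('pics/c2a.png');b=cv2.imread('pics/c2b.png')[:a.shape[0]];b=np.pad(b,((0,a.shape[0]-b.shape[0]),(0,0),(0,0)))
cv2.imwrite('pics/c2.png',np.hstack([a[:,:530],b]));print(a.shape,b.shape)"
```

```text
time_s: 2.95
tcp_pos: [0.4216, -0.1772, 0.1654]
tcp_rot: [179.9, 25.0, -88.4]
contact_force: [-0.4, -0.4, 1.0]
grip_width: 0.0854
gripper_force: 0.0
tcp target [ 0.4202 -0.137   0.0748]
shift [0.0069 0.0006 0.3967] turn [ 0.0008 -0.      0.0011]
(528, 600, 3) (528, 264, 3)
```

View pics/c2.png

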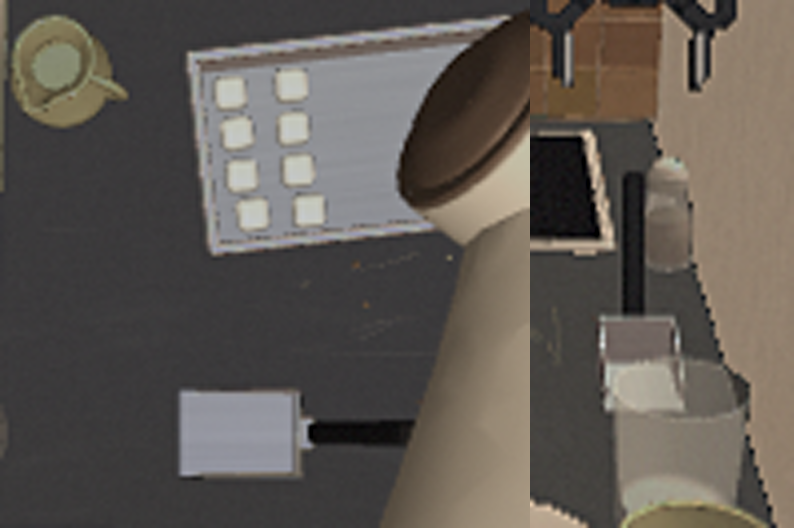

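The top crop shows the scoop and cubes undisturbed, with the arm over the handle. In the side crop the fingers at x=564 and x=700 straddle the handle at x=633. I'll descend and grip.

```bash
python3 -m inch '0.007 0 0.1 0 0 0 1;0.007 0 0.2 0 0 0 1;0.007 0 0.27 0 0 0 1;0.007 0 0.33 0 0 0 1;0.007 0 0.37 0 0 0 1;0.007 0 0.395 0 0 0 1;0.007 0 0.395 0 0 0 1' && python3 -m inch '0 0 0 0 0 0 0.5;0 0 0 0 0 0 0.3;0 0 0 0 0 0 0.2;0 0 0 0 0 0 0.1;0 0 0 0 0 0 0;0 0 0 0 0 0 0;0 0 0 0 0 0 0;0 0 0 0 0 0 0' 60; python3 -c "
from h import *
where()"
```

```text
time_s: 3.75
tcp_pos: [0.4206, -0.1378, 0.0751]
tcp_rot: [180.0, 25.0, -88.6]
contact_force: [0.3, 0.0, -0.3]
grip_width: 0.0853
gripper_force: 0.0
time_s: 4.55
tcp_pos: [0.4206, -0.1383, 0.0753]
tcp_rot: [-180.0, 25.0, -88.6]
contact_force: [-0.2, -0.9, 2.8]
grip_width: 0.0135
gripper_force: 58.5
t 4.55 point [ 0.4179 -0.0283  0.0006] yaw,up,roll 91.42 -0.01 -0.01 F [-0.2  -0.88  2.81] w 0.0135 gf 58.50360453128815
```

```bash
cat >> h.py <<'E'
T0=np.array([.6077,-.1487]);TY=97.74
def tr(x,y,z):
    "tray frame mm -> world"
    a=np.radians(TY); c,s=np.cos(a),np.sin(a)
    return [T0[0]+(c*x-s*y)/1000,T0[1]+(s*x+c*y)/1000,z/1000]
L=(.04,0,0)
E
python3 -c "
from h import *
scoop(L,(.4179,-.0283,.10),91.4,0)
scoop(L,tr(15,-26.6,100),TY,0)"
```

```text
tcp target [ 0.4206 -0.1382  0.1748]
shift [-0.1682  0.     -0.3604] turn [-0. -0.  0.]
tcp target [ 0.6468 -0.2392  0.1748]
shift [ 0.2182 -0.8947 -0.5404] turn [-0.0074 -0.     -0.0159]
```

```bash
python3 -m inch '-0.04 0 -0.09 0 0 0 0;-0.09 0 -0.2 0 0 0 0;-0.14 0 -0.3 0 0 0 0;-0.168 0 -0.36 0 0 0 0;-0.12 -0.1 -0.38 -0.001 0 -0.002 0;-0.06 -0.25 -0.41 -0.002 0 -0.004 0;0.0 -0.4 -0.44 -0.003 0 -0.007 0;0.07 -0.55 -0.475 -0.005 0 -0.01 0;0.14 -0.7 -0.505 -0.006 0 -0.013 0;0.2 -0.83 -0.53 -0.007 0 -0.0155 0;0.218 -0.89 -0.54 -0.0074 0 -0.0159 0;0.218 -0.895 -0.54 -0.0074 0 -0.0159 0'; python3 -c "
from h import *
where()
scoop(L,tr(15,-26.6,9),TY,0)
f=manip.grab_frame('top'); crop(f,235,120,355,220,6,'pics/c3.png')
p=px(f,[tr(15,-26.6,100)]);print((p-[235,120])*6)
"
```

```text
time_s: 5.75
tcp_pos: [0.6479, -0.2392, 0.1713]
tcp_rot: [179.8, 25.1, -82.4]
contact_force: [-0.8, 0.4, -1.1]
grip_width: 0.0131
gripper_force: 58.8
t 5.75 point [ 0.633  -0.1301  0.0968] yaw,up,roll 97.7 0.11 0.14 F [-0.81  0.37 -1.07] w 0.0131 gf 58.824471831321716
tcp target [ 0.6468 -0.2392  0.0838]
shift [0.1483 0.0034 0.3173] turn [ 0.0003  0.0003 -0.0003]
[[356.32676263 170.47980975]]
```

View pics/c3.png

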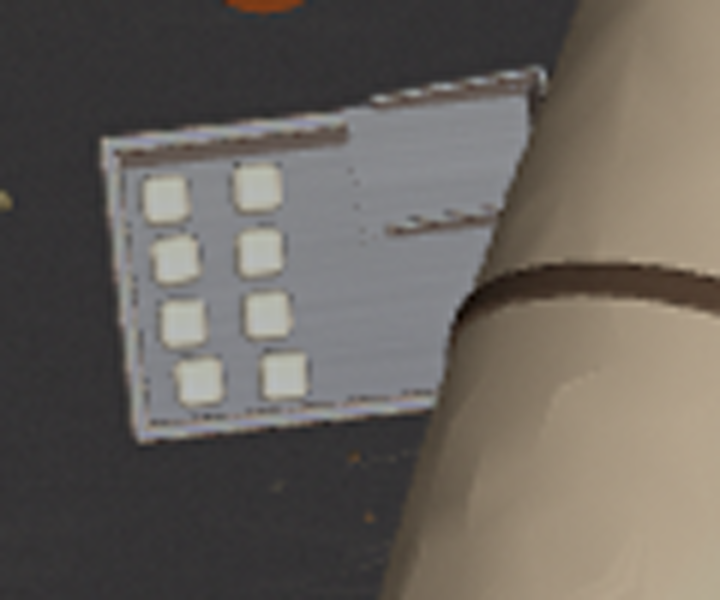

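The scoop hovers level over the empty half. Its lip line runs from about (345,110) to (363,240), and its side walls start near (372,100) and (390,230). I'll check the model projection and the cube blobs numerically.

```bash
python3 -c "
from h import *
f=manip.grab_frame('top')
s=manip.read_state(); Rs=R.from_euler('xyz',s['tcp_rot'],degrees=True)*RT.inv()
M=np.array([(.04,-.027,.017),(.04,.027,.017),(.04,-.027,0),(.04,.027,0),(-.034,-.027,.038),(-.034,.027,.038)])
P=s['tcp_pos']+Rs.apply(M-GT)
print(((px(f,P)-[235,120]+.5)*6-.5).round(0).tolist())
g=f['color'].astype(int); m=((g.min(2)>195)&(g.max(2)-g.min(2)<40)).astype(np.uint8); m[:,:255]=0;m[:,292:]=0;m[:145]=0;m[190:]=0
n,l,st,c=cv2.connectedComponentsWithStats(m)
for i in range(1,n):
  if st[i,4]>15:
    w=at_z(f,[c[i]],.025)[0,:2]-T0; a=np.radians(TY)
    print(st[i,4],((c[i]-[235,120]+.5)*6-.5).round(),'tray',((np.cos(a)*w[0]+np.sin(a)*w[1])*1000).round(1),((-np.sin(a)*w[0]+np.cos(a)*w[1])*1000).round(1))
"
```

```text
[[351.0, 100.0], [369.0, 234.0], [348.0, 110.0], [365.0, 242.0], [547.0, 64.0], [566.0, 201.0]]
```

```bash
python3 -c "
from h import *
f=manip.grab_frame('top')
g=f['color'].astype(int); print(g[153,278],g[160,285])
m=((g[:,:,2]-g[:,:,0]>=8-12)&(g.min(2)>0)).astype(np.uint8)
q=np.array([(165,198),(177,259),(183,322),(200,382),(258,188),(261,251),(268,314),(285,376)])
a=np.radians(TY)
v=g[:,:,2]*1.0; bg=150
for c0 in q:
    c=(c0+.5)/6-.5+[235,120]; u,w=c.round().astype(int)
    pat=g[w-5:w+6,u-5:u+6]; d=np.clip(pat[:,:,2]-pat[:,:,0]+25,0,None)*1.0  # whiteness: tray is bluish
    wt=np.clip(pat[:,:,1]-185.,0,None)
    yy,xx=np.mgrid[w-5:w+6,u-5:u+6]; cc=np.array([(xx*wt).sum(),(yy*wt).sum()])/wt.sum()
    W=at_z(f,[cc],.026)[0,:2]-T0
    print(cc.round(2),'tray',((np.cos(a)*W[0]+np.sin(a)*W[1])*1000).round(1),((-np.sin(a)*W[0]+np.cos(a)*W[1])*1000).round(1))
# tray walls: rim corners from c3
for n,p in [('rimTL',(103,143)),('rimBL',(140,438)),('rimTR',(543,70))]:
    W=at_z(f,[(np.array(p)+.5)/6-.5+[235,120]],.043)[0,:2]-T0
    print(n,((np.cos(a)*W[0]+np.sin(a)*W[1])*1000).round(1),((-np.sin(a)*W[0]+np.cos(a)*W[1])*1000).round(1))
"
```

```text
[176 183 182] [136 133 132]
[262.   150.57] tray 89.6 -45.8
[262.6 162. ] tray 91.6 -16.0
[264.14 171.43] tray 90.6 8.7
[266.14 182.29] tray 88.9 37.0
[279. 148.] tray 45.4 -47.4
[277.23 159.77] tray 53.7 -17.4
[277.86 170.14] tray 55.4 9.5
[280.71 181.07] tray 51.7 38.3
rimTL 113.9 -63.6
rimBL 113.0 62.6
rimTR -74.8 -73.1
```

```bash
python3 -c "
from h import *
f=manip.grab_frame('top')
g=f['color'].astype(int)
gray=g[:,:,1]; b=cv2.resize(f['color'],None,fx=6,fy=6,interpolation=cv2.INTER_CUBIC)[720:1320,1410:2130].astype(int)
for X,Y in [(165,198),(215,198),(261,251),(220,251)]: print(b[Y,X])
w=b[:,:,2]-b[:,:,0]; m=(w>-2).astype(np.uint8); m[:150]=0;m[420:]=0;m[:,:130]=0;m[:,330:]=0
n,l,st,c=cv2.connectedComponentsWithStats(m); a=np.radians(TY)
for i in range(1,n):
  if st[i,4]>300:
    W=at_z(f,[(c[i]+.5)/6-.5+[235,120]],.025)[0,:2]-T0
    print(st[i],'tray',((np.cos(a)*W[0]+np.sin(a)*W[1])*1000).round(1),((-np.sin(a)*W[0]+np.cos(a)*W[1])*1000).round(1))
"
```

```text
[175 184 181]
[139 135 134]
[176 184 181]
[138 134 133]
[ 130  150  193   21 2035] tray 75.7 -57.3
[ 227  160   57   58 2844] tray 50.8 -40.4
[ 136  171   58   58 2846] tray 90.2 -40.0
[ 232  224   57   59 2731] tray 53.1 -12.5
[ 130  228   23  192 1710] tray 109.8 23.9
[ 147  231   59   59 2744] tray 88.9 -13.5
[ 239  286   57   58 2721] tray 53.1 14.5
[ 154  297   75  113 5311] tray 87.1 26.7
[ 167  346  163   74 3869] tray 51.9 45.6
```

```bash
python3 -m inch '0.02 0.003 0.05 0 0 0 0;0.05 0.003 0.12 0 0 0 0;0.09 0.003 0.19 0 0 0 0;0.12 0.003 0.25 0 0 0 0;0.14 0.003 0.295 0 0 0 0;0.147 0.0035 0.314 0 0 0 0;0.147 0.0035 0.314 0 0 0 0;0.147 0.0035 0.314 0 0 0 0'; python3 -c "
from h import *
where()
scoop(L,tr(15,-26.6,7.5),TY,0)
scoop(L,tr(45,-26.6,7.5),TY,0)
scoop(L,tr(105,-26.6,7.5),TY,0)
"
```

```text
time_s: 6.75
tcp_pos: [0.6464, -0.2394, 0.0884]
tcp_rot: [-179.9, 25.0, -82.2]
contact_force: [-0.6, -0.6, -1.9]
grip_width: 0.013
gripper_force: 58.8
t 6.75 point [ 0.6317 -0.1305  0.0136] yaw,up,roll 97.73 -0.04 -0.06 F [-0.56 -0.56 -1.88] w 0.013 gf 58.78256320953369
tcp target [ 0.6468 -0.2392  0.0823]
shift [ 0.01   -0.0019  0.0226] turn [-0.0002 -0.0001  0.0001]
tcp target [ 0.6428 -0.2095  0.0823]
shift [-0.0988 -0.0019  0.0732] turn [-0.0002 -0.0001  0.0001]
tcp target [ 0.6347 -0.15    0.0823]
shift [-0.3164 -0.0019  0.1745] turn [-0.0002 -0.0001  0.0001]
```

```bash
python3 -m inch '0.005 -0.002 0.012 0 0 0 0;0.008 -0.002 0.018 0 0 0 0;0.008 -0.002 0.018 0 0 0 0;0.008 -0.002 0.018 0 0 0 0'; python3 -c "
from h import *
where()
scoop(L,tr(15,-26.6,7.5),TY,0)
scoop(L,tr(105,-26.6,7.5),TY,0)
"
```

```text
time_s: 7.15
tcp_pos: [0.6464, -0.2391, 0.0828]
tcp_rot: [180.0, 25.0, -82.3]
contact_force: [-0.1, -0.5, -2.0]
grip_width: 0.0137
gripper_force: 58.8
t 7.15 point [ 0.6316 -0.1301  0.008 ] yaw,up,roll 97.72 0.01 0.0 F [-0.15 -0.52 -2.04] w 0.0137 gf 58.78235578536987
tcp target [ 0.6468 -0.2392  0.0823]
shift [ 0.0016 -0.0017  0.0016] turn [-0.      0.     -0.0001]
tcp target [ 0.6347 -0.15    0.0823]
shift [-0.3247 -0.0015  0.1538] turn [-0.      0.     -0.0001]
```

```bash
python3 -m inch '0.0016 -0.0016 0.003 0 0 0 0;-0.025 -0.0016 0.015 0 0 0 0;-0.053 -0.0016 0.0284 0 0 0 0;-0.071 -0.0016 0.0368 0 0 0 0;-0.085 -0.0016 0.0435 0 0 0 0;-0.0998 -0.0016 0.0503 0 0 0 0;-0.1143 -0.0016 0.057 0 0 0 0;-0.1288 -0.0016 0.0638 0 0 0 0;-0.1433 -0.0016 0.0706 0 0 0 0;-0.1578 -0.0016 0.0773 0 0 0 0;-0.1723 -0.0016 0.0841 0 0 0 0;-0.1723 -0.0016 0.0841 0 0 0 0'; python3 -c "
from h import *
where()
scoop(L,tr(104,-26.6,7),TY,0)
f=manip.grab_frame('top'); crop(f,240,125,340,205,7,'pics/c4.png')
"
```

```text
time_s: 8.35
tcp_pos: [0.6403, -0.1909, 0.082]
tcp_rot: [180.0, 25.0, -82.3]
contact_force: [-1.0, -0.7, -1.1]
grip_width: 0.0132
gripper_force: 58.8
t 8.35 point [ 0.6254 -0.0819  0.0073] yaw,up,roll 97.75 0.04 0.02 F [-1.04 -0.72 -1.07] w 0.0132 gf 58.83941173553467
tcp target [ 0.6349 -0.151   0.0818]
shift [-1.454e-01 -1.000e-04  6.880e-02] turn [ 0.      0.0001 -0.    ]
```

View pics/c4.png

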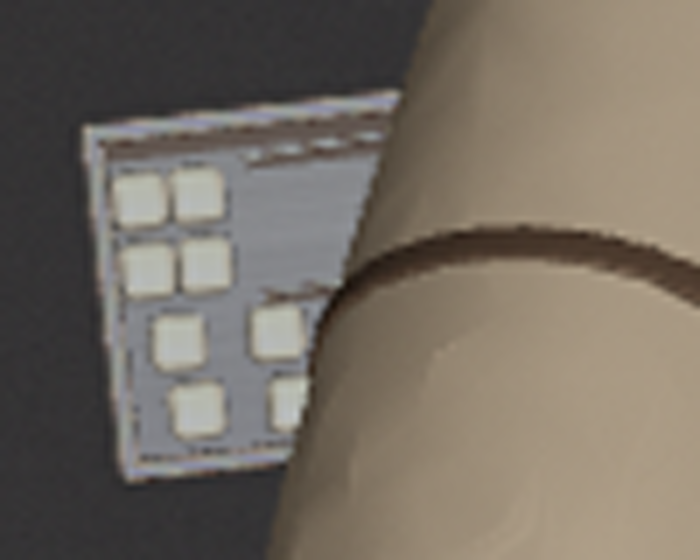

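The picture shows the far four cubes pushed into a 2x2 block against the end wall at (140,200) to (205,265). The scoop sides at (250,158) and (265,296) bracket them and the neighbours are untouched. I'll continue gently.

```bash
python3 -m inch '-0.007 0 0.005 0 0 0 0;-0.0175 0 0.01 0 0 0 0;-0.028 0 0.015 0 0 0 0;-0.039 0 0.02 0 0 0 0;-0.05 0 0.025 0 0 0 0;-0.061 0 0.03 0 0 0 0;-0.061 0 0.03 0 0 0 0'; python3 -c "
from h import *
where()
scoop(L,tr(104,-26.6,7),TY,0)
"
```

```text
time_s: 9.1
tcp_pos: [0.6379, -0.1738, 0.0815]
tcp_rot: [180.0, 25.1, -82.3]
contact_force: [0.2, 0.3, -0.6]
grip_width: 0.013
gripper_force: 59.0
t 9.1 point [ 0.623  -0.0648  0.0068] yaw,up,roll 97.74 0.07 0.03 F [ 0.18  0.27 -0.57] w 0.013 gf 58.95096838474274
tcp target [ 0.6349 -0.151   0.0818]
shift [-0.0839 -0.0002  0.0378] turn [ 0.0001  0.0002 -0.    ]
```

```bash
python3 -m inch '-0.011 0 0.005 0 0 0 0;-0.022 0 0.01 0 0 0 0;-0.033 0 0.015 0 0 0 0;-0.044 0 0.02 0 0 0 0;-0.055 0 0.025 0 0 0 0;-0.065 0 0.03 0 0 0 0;-0.073 0 0.033 0 0 0 0;-0.073 0 0.033 0 0 0 0'; python3 -c "
from h import *
where()
scoop(L,tr(105,-26.6,7),TY,0)
f=manip.grab_frame('top'); crop(f,240,125,340,205,7,'pics/c5.png')
"
```

```text
time_s: 9.9
tcp_pos: [0.6352, -0.1542, 0.0816]
tcp_rot: [180.0, 25.1, -82.3]
contact_force: [-0.5, 0.9, -1.5]
grip_width: 0.0133
gripper_force: 59.0
t 9.9 point [ 0.6203 -0.0451  0.0069] yaw,up,roll 97.74 0.06 0.04 F [-0.5   0.87 -1.5 ] w 0.0133 gf 59.01273429393768
tcp target [ 0.6347 -0.15    0.0818]
shift [-0.0153 -0.0005  0.0064] turn [ 0.0001  0.0002 -0.    ]
```

View pics/c5.png

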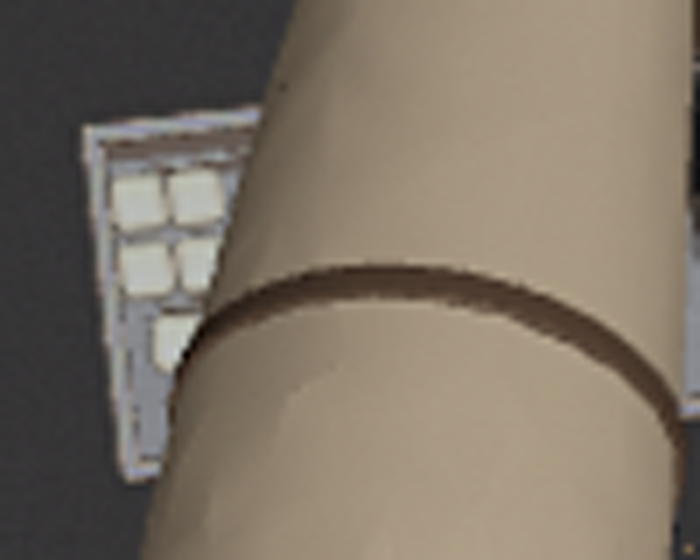

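The crop shows the four cubes still in a block inside the scoop sides, and the force is negligible. I'll advance 3 mm more, then tilt the nose up about the heel.

```bash
python3 -m inch '-0.006 0 0.003 0 0 0 0;-0.011 0 0.005 0 0 0 0;-0.011 0 0.005 0 0 0 0'; python3 -c "
from h import *
where()
H=(-.034,0,0)
for up,x,z in [(6,30,7.5),(12,30,8),(18,30,9),(25,30,10),(30,29,12)]: print(up);scoop(H,tr(x,-26.6,z),TY,up)
"
```

```text
time_s: 10.25
tcp_pos: [0.6349, -0.1516, 0.0817]
tcp_rot: [180.0, 25.0, -82.3]
contact_force: [-0.8, -0.3, -1.5]
grip_width: 0.0133
gripper_force: 59.0
t 10.25 point [ 0.6201 -0.0426  0.007 ] yaw,up,roll 97.72 0.03 0.02 F [-0.85 -0.32 -1.53] w 0.0133 gf 59.00977671146393
6
tcp target [ 0.6359 -0.1586  0.0781]
shift [ 0.0316 -0.0003  0.0012] turn [ 0.     -0.0166 -0.0001]
12
tcp target [ 0.6368 -0.1657  0.0737]
shift [ 0.065  -0.0003  0.0052] turn [ 0.     -0.0332 -0.0001]
18
tcp target [ 0.6377 -0.1722  0.069 ]
shift [ 0.0968 -0.0003  0.011 ] turn [ 0.     -0.0499 -0.0001]
25
tcp target [ 0.6387 -0.179   0.0626]
shift [ 0.1326 -0.0003  0.0226] turn [ 0.     -0.0693 -0.0001]
30
tcp target [ 0.6394 -0.1843  0.0588]
shift [ 0.1584 -0.0003  0.0273] turn [ 0.     -0.0832 -0.0001]
```

```bash
python3 -m inch '0.015 0 0.0005 0 -0.0083 0 0;0.0316 0 0.0012 0 -0.0166 0 0;0.048 0 0.003 0 -0.025 0 0;0.065 0 0.0052 0 -0.0332 0 0;0.081 0 0.008 0 -0.0415 0 0;0.0968 0 0.011 0 -0.0499 0 0;0.115 0 0.0165 0 -0.06 0 0;0.1326 0 0.0226 0 -0.0693 0 0;0.1326 0 0.0226 0 -0.0693 0 0;0.1326 0 0.0226 0 -0.0693 0 0'; python3 -c "
from h import *
where((-.034,0,0))
H=(-.034,0,0)
for up,x,z in [(25,25,30),(25,20,90),(25,20,130)]: print(up);scoop(H,tr(x,-26.6,z),TY,up)
"
```

```text
time_s: 11.25
tcp_pos: [0.6386, -0.1796, 0.062]
tcp_rot: [179.9, 49.9, -82.4]
contact_force: [-0.6, -0.6, -1.6]
grip_width: 0.0133
gripper_force: 58.9
t 11.25 point [ 0.63   -0.116   0.0094] yaw,up,roll 97.66 24.92 0.06 F [-0.64 -0.57 -1.62] w 0.0133 gf 58.8861483335495
25
tcp target [ 0.6393 -0.184   0.0826]
shift [-0.0513 -0.0005 -0.0666] turn [-0.     -0.0002 -0.0002]
25
tcp target [ 0.64   -0.1889  0.1426]
shift [-0.222  -0.0003 -0.2364] turn [-0.     -0.0002 -0.0002]
25
tcp target [ 0.64   -0.1889  0.1826]
shift [-3.445e-01 -1.000e-04 -3.394e-01] turn [-0.     -0.0002 -0.0002]
```

```bash
python3 -m inch '-0.025 0 -0.033 0 0 0 0;-0.051 0 -0.0666 0 0 0 0;-0.085 0 -0.1 0 0 0 0;-0.12 0 -0.135 0 0 0 0;-0.17 0 -0.185 0 0 0 0;-0.222 0 -0.2364 0 0 0 0;-0.27 0 -0.28 0 0 0 0;-0.31 0 -0.31 0 0 0 0;-0.335 0 -0.332 0 0 0 0;-0.344 0 -0.339 0 0 0 0;-0.344 0 -0.339 0 0 0 0'; python3 -c "
from h import *
where()
f=manip.grab_frame('top'); crop(f,240,120,340,205,6,'pics/c6a.png')
g=manip.grab_frame('side'); crop(g,205,130,295,230,5,'pics/c6b.png')
a=cv2.imread('pics/c6a.png')[:500,:350];b=cv2.imread('pics/c6b.png')
cv2.imwrite('pics/c6.png',np.hstack([a,b]))"
```

```text
time_s: 12.35
tcp_pos: [0.64, -0.1886, 0.1831]
tcp_rot: [180.0, 50.0, -82.3]
contact_force: [0.0, 0.3, -3.0]
grip_width: 0.0134
gripper_force: 58.9
t 12.35 point [ 0.6223 -0.0586  0.1618] yaw,up,roll 97.71 24.97 0.01 F [ 0.    0.27 -3.04] w 0.0134 gf 58.88996779918671
```

View pics/c6.png

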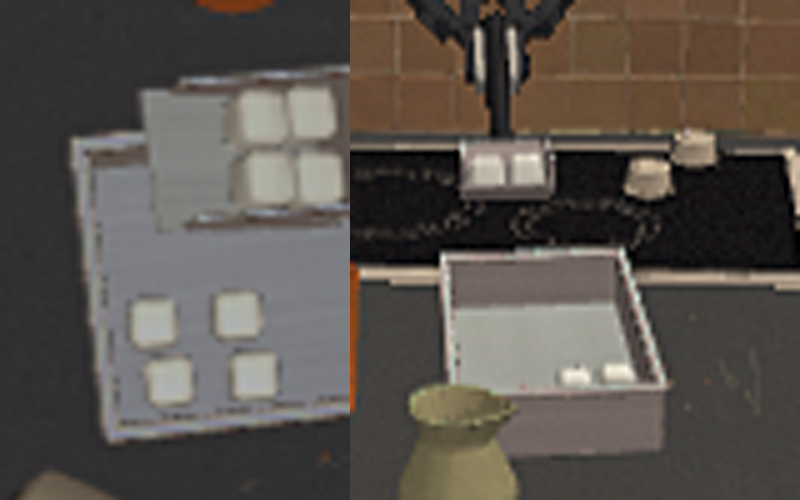

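The four cubes are seated at the back of the raised scoop, at about (240–340, 90–200) in the left panel. The other four lie in the tray. Next I'll go to the glass.

```bash
python3 -c "
from h import *
scoop(L,(.415,.085,.15),92,25)"
```

```text
tcp target [ 0.4196 -0.0462  0.1713]
shift [-0.4041  0.796   0.5515] turn [0.0123 0.0001 0.01  ]
```

```bash
python3 -m inch '-0.012 0.024 0.0165 0.0004 0 0.0003 0;-0.032 0.064 0.044 0.001 0 0.0008 0;-0.061 0.119 0.083 0.0018 0 0.0015 0;-0.093 0.183 0.127 0.0028 0 0.0023 0;-0.129 0.255 0.176 0.0039 0 0.0032 0;-0.166 0.326 0.226 0.005 0 0.0041 0;-0.202 0.398 0.276 0.0062 0 0.005 0;-0.238 0.47 0.325 0.0073 0 0.0059 0;-0.275 0.541 0.375 0.0084 0 0.0068 0;-0.307 0.605 0.419 0.0093 0 0.0076 0;-0.331 0.653 0.452 0.0101 0 0.0082 0;-0.347 0.685 0.474 0.0106 0 0.0086 0'; python3 -m inch '-0.011 0.022 0.015 0.0003 0 0.0003 0;-0.025 0.05 0.035 0.0007 0 0.0006 0;-0.04 0.08 0.056 0.0012 0 0.001 0;-0.05 0.1 0.07 0.0016 0 0.0013 0;-0.056 0.11 0.077 0.0017 0 0.0014 0;-0.056 0.11 0.077 0.0017 0 0.0014 0;-0.056 0.11 0.077 0.0017 0 0.0014 0'; python3 -c "
from h import *
where()
for up,y,z in [(20,.092,.14),(5,.098,.115),(-10,.1,.105),(-25,.1,.104),(-40,.1,.104),(-55,.1,.106),(-65,.1,.108)]: print(up);scoop(L,(.415,y,z),92,up)
f=manip.grab_frame('top'); crop(f,150,190,300,270,5.2,'pics/c7.png')"
```

```text
time_s: 13.65
tcp_pos: [0.449, -0.0656, 0.1732]
tcp_rot: [-180.0, 50.0, -87.2]
contact_force: [-0.0, -0.2, -2.1]
grip_width: 0.0129
gripper_force: 58.9
time_s: 14.35
tcp_pos: [0.4223, -0.0443, 0.1716]
tcp_rot: [-179.8, 49.9, -87.9]
contact_force: [-0.0, -0.0, -2.2]
grip_width: 0.0133
gripper_force: 58.9
t 14.35 point [0.4177 0.0869 0.1502] yaw,up,roll 92.06 24.95 -0.12 F [-0.03 -0.   -2.17] w 0.0133 gf 58.89986515045166
20
tcp target [ 0.4195 -0.0368  0.1727]
shift [-0.0227  0.0102  0.0204] turn [-0.0002  0.0137  0.0002]
5
tcp target [ 0.4191 -0.018   0.1799]
shift [-0.0935  0.0093  0.0594] turn [-0.0002  0.0554  0.0002]
-10
tcp target [0.4183 0.0047 0.1977]
shift [-0.2066  0.0089  0.0832] turn [-0.0002  0.0971  0.0002]
-25
tcp target [0.4174 0.032  0.2182]
shift [-0.3395  0.0087  0.1138] turn [-0.0003  0.1387  0.0002]
-40
tcp target [0.4163 0.0638 0.232 ]
shift [-0.4636  0.0085  0.1761] turn [-3.000e-04  1.804e-01  1.000e-04]
-55
tcp target [0.4151 0.0982 0.239 ]
shift [-0.5735  0.0085  0.2633] turn [-3.000e-04  2.221e-01  1.000e-04]
-65
tcp target [0.4143 0.1213 0.2393]
shift [-0.6339  0.0084  0.3333] turn [-3.000e-04  2.499e-01  1.000e-04]
```

View pics/c7.png

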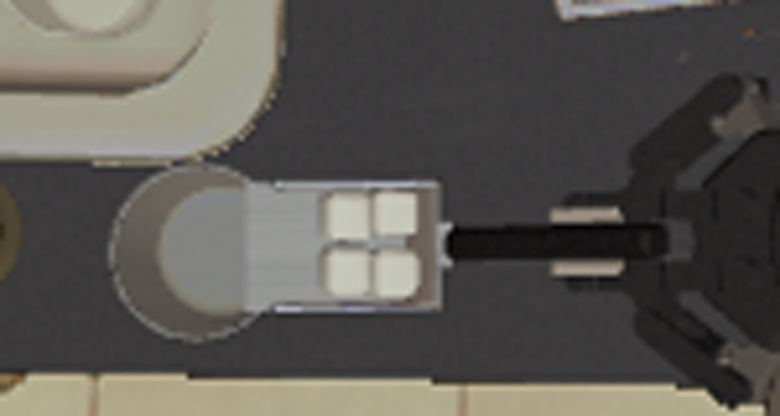

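The crop shows the four cubes at (320–420, 190–295) in the pan and the lip over the glass mouth, whose centre is at (197,252). I'll start pouring.

```bash
python3 -m inch '-0.0227 0.0102 0.0204 0 0.0137 0 0;-0.055 0.0098 0.04 0 0.0346 0 0;-0.0935 0.0093 0.0594 0 0.0554 0 0;-0.13 0.009 0.068 0 0.0693 0 0;-0.168 0.009 0.0758 0 0.0832 0 0;-0.2066 0.0089 0.0832 0 0.0971 0 0;-0.242 0.0089 0.0914 0 0.1082 0 0;-0.277 0.0088 0.0995 0 0.1193 0 0;-0.313 0.0088 0.1077 0 0.1304 0 0;-0.3395 0.0087 0.1138 0 0.1387 0 0;-0.3395 0.0087 0.1138 0 0.1387 0 0;-0.3395 0.0087 0.1138 0 0.1387 0 0'; python3 -c "
from h import *
where()
for up,y,z in [(-25,.1,.104),(-40,.1,.104),(-55,.1,.106),(-65,.1,.108)]: print(up);scoop(L,(.415,y,z),92,up)
f=manip.grab_frame('top'); crop(f,150,190,250,270,4,'pics/c8a.png')
g=manip.grab_frame('side'); crop(g,260,180,360,280,4,'pics/c8b.png')
a=cv2.imread('pics/c8a.png');b=cv2.imread('pics/c8b.png')[:320]
cv2.imwrite('pics/c8.png',np.hstack([a,b]))"
```

```text
time_s: 15.6
tcp_pos: [0.4166, 0.0325, 0.218]
tcp_rot: [-180.0, 0.1, -88.0]
contact_force: [0.7, -0.0, -0.9]
grip_width: 0.0133
gripper_force: 58.9
t 15.6 point [0.4142 0.1007 0.1039] yaw,up,roll 92.04 -24.9 -0.01 F [ 0.7  -0.01 -0.92] w 0.0133 gf 58.87743294239044
-25
tcp target [0.4174 0.032  0.2182]
shift [ 0.002  -0.0029 -0.001 ] turn [-0.      0.0003  0.0001]
-40
tcp target [0.4163 0.0638 0.232 ]
shift [-0.1256 -0.003  -0.0557] turn [-0.      0.0419  0.0001]
-55
tcp target [0.4151 0.0982 0.239 ]
shift [-0.2631 -0.0031 -0.0835] turn [-0.0001  0.0836  0.0001]
-65
tcp target [0.4143 0.1213 0.2393]
shift [-0.3556 -0.0032 -0.0845] turn [-1.000e-04  1.114e-01  1.000e-04]
```

View pics/c8.png

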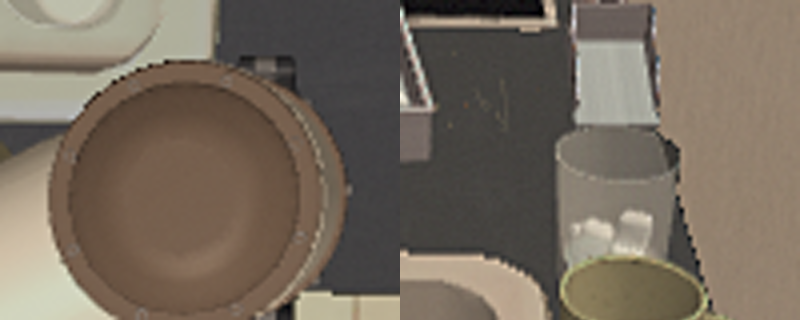

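The scoop is empty and the ice is in the glass, visible at (610,235) in the right panel. Now I'll take the scoop back to its place.

```bash
python3 -c "
from h import *
for up,y,z in [(-15,.09,.115),(0,.06,.125),(0,-.028,.12),(0,-.028,.03)]: print(up);scoop(L,(.417,y,z),91.4,up)"
```

```text
-15
tcp target [0.4191 0.0032 0.2157]
shift [ 0.1149 -0.0049  0.0092] turn [ 0.     -0.0275  0.0015]
0
tcp target [ 0.4197 -0.0499  0.1998]
shift [3.273e-01 1.000e-04 7.250e-02] turn [ 0.0002 -0.0692  0.0015]
0
tcp target [ 0.4197 -0.1379  0.1948]
shift [0.6791 0.0121 0.092 ] turn [ 0.0002 -0.0692  0.0015]
0
tcp target [ 0.4197 -0.1379  0.1048]
shift [0.6796 0.0123 0.452 ] turn [ 0.0002 -0.0692  0.0015]
```

```bash
python3 -m inch '0.055 -0.002 0.004 0 -0.0135 0.0005 0;0.115 -0.005 0.009 0 -0.0275 0.001 0;0.18 -0.004 0.025 0 -0.04 0.0015 0;0.25 -0.002 0.05 0 -0.055 0.0015 0;0.327 0 0.0725 0 -0.0692 0.0015 0;0.42 0.003 0.078 0 -0.0692 0.0015 0;0.51 0.006 0.083 0 -0.0692 0.0015 0;0.6 0.01 0.088 0 -0.0692 0.0015 0;0.679 0.012 0.15 0 -0.0692 0.0015 0;0.679 0.012 0.26 0 -0.0692 0.0015 0;0.679 0.012 0.35 0 -0.0692 0.0015 0;0.679 0.012 0.35 0 -0.0692 0.0015 0';python3 -m inch '0 0 0 0 0 0 0;0 0 0 0 0 0 0'; python3 -c "
from h import *
where()
for z in (.008,.001): scoop(L,(.418,-.028,z),91.4,0)"
```

```text
time_s: 16.9
tcp_pos: [0.4182, -0.1379, 0.1279]
tcp_rot: [179.6, 25.1, -88.9]
contact_force: [0.5, 0.7, -2.0]
grip_width: 0.0134
gripper_force: 58.8
time_s: 17.1
tcp_pos: [0.421, -0.1382, 0.1318]
tcp_rot: [-179.9, 24.9, -88.5]
contact_force: [-0.1, -0.5, -1.7]
grip_width: 0.0136
gripper_force: 58.8
t 17.1 point [ 0.4184 -0.0284  0.0569] yaw,up,roll 91.48 -0.11 -0.11 F [-0.12 -0.52 -1.73] w 0.0136 gf 58.84317398071289
tcp target [ 0.4207 -0.1379  0.0828]
shift [0.0815 0.0018 0.1785] turn [-0.0002 -0.0003  0.0003]
tcp target [ 0.4207 -0.1379  0.0758]
shift [0.0933 0.0018 0.2039] turn [-0.0002 -0.0003  0.0003]
```

```bash
python3 -m inch '0.015 0 0.035 0 0 0 0;0.035 0 0.08 0 0 0 0;0.055 0 0.125 0 0 0 0;0.07 0 0.155 0 0 0 0;0.081 0 0.178 0 0 0 0;0.084 0 0.185 0 0 0 0;0.084 0 0.185 0 0 0 0;0.084 0 0.185 0 0 0 0';python3 -c "
from h import *
where()
for z in (.0008,.000): scoop(L,(.418,-.028,z),91.4,0)"
```

```text
time_s: 17.9
tcp_pos: [0.4204, -0.1372, 0.08]
tcp_rot: [180.0, 24.9, -88.5]
contact_force: [0.0, 0.1, -1.5]
grip_width: 0.0131
gripper_force: 58.9
t 17.9 point [ 0.4175 -0.0274  0.0051] yaw,up,roll 91.5 -0.06 0.0 F [ 0.02  0.1  -1.52] w 0.0131 gf 58.85821223258972
tcp target [ 0.4207 -0.1379  0.0756]
shift [ 0.0101 -0.0011  0.015 ] turn [ 0.0001 -0.0002  0.0002]
tcp target [ 0.4207 -0.1379  0.0748]
shift [ 0.0115 -0.0011  0.0179] turn [ 0.0001 -0.0002  0.0002]
```

```bash
python3 -m inch '0.0017 0 0.0036 0 0 0 0;0.0034 0 0.0072 0 0 0 0;0.005 0 0.0108 0 0 0 0;0.0065 0 0.014 0 0 0 0;0.0075 0 0.016 0 0 0 0;0.0075 0 0.016 0 0 0 0;0.0075 0 0.016 0 0 0 0';python3 -c "
from h import *
where()"
```

```text
time_s: 18.6
tcp_pos: [0.4201, -0.1371, 0.0755]
tcp_rot: [180.0, 25.0, -88.5]
contact_force: [-0.6, 0.1, -0.6]
grip_width: 0.0133
gripper_force: 59.2
t 18.6 point [ 0.4172 -0.0272  0.0006] yaw,up,roll 91.49 -0.05 0.03 F [-0.59  0.12 -0.6 ] w 0.0133 gf 59.23127353191376
```

```bash
python3 -m inch '0.0005 0 0.0012 0 0 0 0;0.0005 0 0.0012 0 0 0 0;0.0005 0 0.0012 0 0 0 0'; python3 -m inch '0 0 0 0 0 0 0.2;0 0 0 0 0 0 0.3;0 0 0 0 0 0 0.5;0 0 0 0 0 0 0.8;0 0 0 0 0 0 1;0 0 0 0 0 0 1;0 0 0 0 0 0 1;0 0 0 0 0 0 1' 20; python3 -m inch '0 0 -0.04 0 0 0 1;0 0 -0.1 0 0 0 1;0 0 -0.2 0 0 0 1;0 0 -0.3 0 0 0 1;0 0 -0.4 0 0 0 1;0 0 -0.5 0 0 0 1;0 0 -0.6 0 0 0 1;0 0 -0.6 0 0 0 1;0 0 -0.6 0 0 0 1'; python3 -c "
from h import *
where()"
```

```text
time_s: 18.9
tcp_pos: [0.4201, -0.1372, 0.0754]
tcp_rot: [180.0, 24.9, -88.5]
contact_force: [-1.7, -1.8, 3.0]
grip_width: 0.0135
gripper_force: 59.4
time_s: 19.7
tcp_pos: [0.4201, -0.1371, 0.0751]
tcp_rot: [180.0, 25.0, -88.5]
contact_force: [-0.2, 0.0, -0.1]
grip_width: 0.085
gripper_force: 0.0
time_s: 20.6
tcp_pos: [0.4218, -0.2005, 0.2117]
tcp_rot: [-180.0, 24.9, -88.5]
contact_force: [0.1, 0.2, -0.5]
grip_width: 0.0855
gripper_force: 0.0
t 20.6 point [ 0.419  -0.0907  0.1368] yaw,up,roll 91.45 -0.06 -0.04 F [ 0.09  0.19 -0.47] w 0.0855 gf 0.0
```

```bash
python3 -c "
from h import *
f=manip.grab_frame('top'); crop(f,150,130,350,270,2.6,'pics/c9a.png')
g=manip.grab_frame('side'); crop(g,260,110,365,288,2.6,'pics/c9b.png')
a=cv2.imread('pics/c9a.png');b=cv2.imread('pics/c9b.png')
a=np.pad(a,((0,b.shape[0]-a.shape[0]),(0,0),(0,0)))
cv2.imwrite('pics/c9.png',np.hstack([a,b]))"
```

```text
(no output)
```

View pics/c9.png

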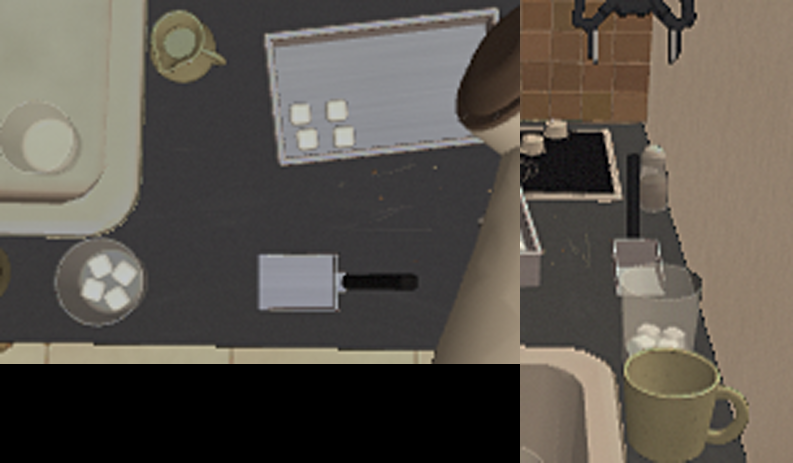

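The picture shows four cubes in the glass at (108,282) and four in the tray. The scoop stands empty at (297,282) and the gripper is clear of everything.

```bash
python3 -c "
from workcell import manip
print(manip.close_job())"
```

```text
the job is handed in; nothing more can be done
None
```

I put four ice cubes in the glass and left the other four in the tray, stood the empty scoop on the worktop and let go of it, and handed the job in at about 21 s of the allowed 64 s.

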